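Close the spice tins in the lever press

ROBOT

A 7-joint arm with a two-finger parallel gripper is mounted at the origin on the work surface. World frame = base frame: x ahead of the robot, y to its left, z up, the work surface at z = 0. Lengths are in m, angles in rad, forces in N, time in s.
With the tool pointing down it reaches from about 0.4 to 0.85 m from the base axis. Payload 4.5 kg.
Tool frame: the origin (TCP) lies at the very end of the fingers, on their centre line; the grasp point (between the pads) lies tcp_to_grasp behind it (tcp_to_grasp is the distance from the TCP to the grasp point, in m); x points along the fingers, z is the direction in which the jaws open and shut, and the axes are right-handed (so a half turn about x gives the same grasp; the last joint's range is limited). The gripper opens to 85 mm and grips with 20 to 120 N. Pads are 22 mm wide; open, the fingers measure 114 mm over their backs; the gripper's body (76 mm by 85 mm) begins 54 mm behind the grasp point. The pads swing forward as they close: fully open they stand 13 mm farther back than shut.
Start: joints at [-1.306, 0.689, -0.195, 1.565, 0.157, 0.902, -0.215], TCP at [0.143, 0.608, 0.231] pointing down, gripper open.
Joint ranges: [-3.01, 3.01], [-0.46, 2.08], [-1.47, 1.51], [0.13, 2.56], [-1, 4.14], [0.04, 2.09], [-2.66, 2.66]. Speed limits (rad/s): [2.57, 2.57, 3.14, 3.14, 3.14, 3.14, 3.14].

INTERFACE

Orientations are given as a unit quaternion [x, y, z, w].
In Python, from station import observe, read_camera, camera_info, finish_job, tcp_to_grasp gives the robot as it stands.
- The arm moves only by the tool send_rows, never from a script. Its arguments are lists of equal length, an entry for each row: "xyz": the shift along the tool's x, y, z in units of 0.03 m (1.0 is 0.03 m), a list of three; "angular": the turn, a rotation vector about the tool's x, y, z in units of 10 degrees (1.0 is 10 degrees), a list of three. In form: {"xyz": [[dx, dy, dz], ...], "angular": [[rx, ry, rz], ...]}. A call has 1 to 20 rows; each row shifts and turns the commanded pose from where the row before left it, along the tool's axes as they then stand; what a row does not reach is not made up. A row lasts 1/8 s, in which the tool goes at most 62.5 mm and 10.7 degrees, less where a joint would pass 70% of its speed; a pose out of reach is approached as far as the arm can. A call with a number of a shift or a turn outside -1 to 1 is refused whole. A call with a gripper value outside its range is refused whole. "jaw" is the gripper command: -1 is shut, 1 is fully open, values between are in proportion, set as the call begins (left out, the last holds). The fingers move at their own pace and stop on an object; "newtons" is the grip in N (left out, the last holds). Time passes only in rows, so rows that do not move let the fingers close. It gives the time, the measured TCP pose, the force and the opening at its end, in the units of the state.
- observe(): the state, without advancing time (a new reading comes with each control period).
- read_camera(name): name is "side" or "top"; returns (picture, depth): 480x640x3 uint8, red, green, blue; 480x640 float32, m along the optical axis (not along the pixel's ray), 0 where there is no reading.
- camera_info(name): a dict with "fov_y" (degrees; the focal length in pixels is half the picture's height over the tangent of half this angle, whatever the lens; pixels are square), "cx", "cy" (the principal point, pixels), "origin" and "attitude" of the camera in the world. Camera axes: x right, y up, looking along -z (the intrinsics and any distortion apply to the point x, -y, -z); pixel columns grow to the right and rows downward; lengths in m; the calibration is good to about 2 mm. A picture is of the moment at which its call begins. camera_info takes no time and is no camera call.
- finish_job(): hands the job in, once; it reports no verdict.
The state is a dict: "t": time; "joint_pos": joint angles; "joint_velocities": joint speeds; "joint_efforts": joint torques, N m; "tool_pos": TCP position; "eef_rot": TCP orientation; "contact_force": force on the tool from outside, world axes, zero at the start; "wrist_torque": the same for the moment, N m; "grip_width": opening from 0.0 (shut) to 1.0 (fully open).
Only numpy, scipy, OpenCV 4.12 (cv2) and the standard library are available. Lean on these libraries where they do the work, as an engineer would, in place of code of your own. Each camera call takes 0.05 s, during which the arm holds its last target. There are 200 camera calls.

TASK

Close the spice tins: stand every tin in the press socket whose hole matches its diameter, then pull the sprung press arm all the way down by its red bar so that all their lids are pushed in together. Let the arm come back up slowly, holding it until it is fully up against its stop and never letting it snap back. Then stand all the closed tins upright on the floor of the wooden tray, and leave the other groceries alone.

Things in the scene. Friction and masses are not known exactly. Their poses are not given: they have to be found in the camera images.
- press: fixed lever press on a dark steel base plate 250 x 280 x 12 mm; origin on the table vertically below the hinge axis; its -x points to the front (robot side), the hinge axis is parallel to its y. Two grey cheeks (to 117 mm above the table, at y +-132 mm, 36 mm deep) and a low cross-bar between them (to 62 mm) carry the hinge
- press_hinge (a point): centre of the arm's hinge axis, 93.5 mm above the table. The arm is an aluminium platen 244 mm wide, 12 mm thick, reaching from 45 to 170 mm from this axis; it covers all four sockets when down. Two 10 mm rods, 75 mm either side of its middle, carry the red bar in front of it
- lever (a joint): sprung press arm, rad: 0 = up at its stop (standing 1.4 rad above level, leaning to the front), 1.4 = down at its stop (level, pointing to the front). A spring always drives it up (0.45 N m at 0, 2.5 N m at 1.4; about 12 N at the bar, plus up to 7 N while lids go in). Let go when down it snaps up at several rad/s; over 1.5 rad/s counts as a snap. In the last 0.06 rad it may be let go
- lever_bar (a point): middle of the red round bar that works the arm: 14 mm thick, 150 mm long, parallel to the hinge axis and 215 mm from it, 45 mm clear of the platen. It may be pinched and turns in the fingers; a tool kept pointing straight down, or tilted up to 25 degrees with the fingertips away towards the hinge side, closing across the bar, stays clear of the platen through the whole stroke
- socket32: white square socket block, 60 x 60 x 25 mm, fixed on the press base in a row of four (62 mm pitch, 140 mm in front of the hinge axis, order varies); round hole 35 mm wide and 20 mm deep for the 32 mm tin. Origin at the centre of its underside, 12 mm above the table; hole floor 5 mm above the origin, mouth 25 mm above it
- socket38: white square socket block, 60 x 60 x 25 mm, fixed on the press base in a row of four (62 mm pitch, 140 mm in front of the hinge axis, order varies); round hole 41 mm wide and 20 mm deep for the 38 mm tin. Origin at the centre of its underside, 12 mm above the table; hole floor 5 mm above the origin, mouth 25 mm above it
- socket44: white square socket block, 60 x 60 x 25 mm, fixed on the press base in a row of four (62 mm pitch, 140 mm in front of the hinge axis, order varies); round hole 47 mm wide and 20 mm deep for the 44 mm tin. Origin at the centre of its underside, 12 mm above the table; hole floor 5 mm above the origin, mouth 25 mm above it
- socket50: white square socket block, 60 x 60 x 25 mm, fixed on the press base in a row of four (62 mm pitch, 140 mm in front of the hinge axis, order varies); round hole 53 mm wide and 20 mm deep for the 50 mm tin. Origin at the centre of its underside, 12 mm above the table; hole floor 5 mm above the origin, mouth 25 mm above it
- tin32: green spice tin with paper band, 32 mm diameter, 70 mm high without the lid, 0.1 kg, loose, upright; origin at the centre of its underside, z up. May be absent. A brass plug lid 24 mm wide stands up to 8 mm above its top. If knocked while in its socket it may be left leaning there; stood on the flat table it rights itself
- lid32 (a joint): how far the lid of the 32 mm tin is pushed in, m: 0 = standing 8 mm proud, 0.008 = flush; it moves stiffly (3 N) and stays where pushed. The press arm fully down pushes it in about 7 mm
- tin38: blue spice tin with paper band, 38 mm diameter, 70 mm high without the lid, 0.1 kg, loose, upright; origin at the centre of its underside, z up. May be absent. A brass plug lid 30 mm wide stands up to 8 mm above its top. If knocked while in its socket it may be left leaning there; stood on the flat table it rights itself
- lid38 (a joint): how far the lid of the 38 mm tin is pushed in, m: 0 = standing 8 mm proud, 0.008 = flush; it moves stiffly (3 N) and stays where pushed. The press arm fully down pushes it in about 7 mm
- tin44: red spice tin with paper band, 44 mm diameter, 70 mm high without the lid, 0.1 kg, loose, upright; origin at the centre of its underside, z up. May be absent. A brass plug lid 36 mm wide stands up to 8 mm above its top. If knocked while in its socket it may be left leaning there; stood on the flat table it rights itself
- lid44 (a joint): how far the lid of the 44 mm tin is pushed in, m: 0 = standing 8 mm proud, 0.008 = flush; it moves stiffly (3 N) and stays where pushed. The press arm fully down pushes it in about 7 mm
- tin50: yellow spice tin with paper band, 50 mm diameter, 70 mm high without the lid, 0.1 kg, loose, upright; origin at the centre of its underside, z up. May be absent. A brass plug lid 42 mm wide stands up to 8 mm above its top. If knocked while in its socket it may be left leaning there; stood on the flat table it rights itself
- lid50 (a joint): how far the lid of the 50 mm tin is pushed in, m: 0 = standing 8 mm proud, 0.008 = flush; it moves stiffly (3 N) and stays where pushed. The press arm fully down pushes it in about 7 mm
- tray: fixed wooden tray 200 x 200 x 28 mm with 7 mm walls for the closed tins; origin at the centre of its underside, inner floor 7 mm above the table
- vinegar: tall amber bottle, 60 mm wide, 200 mm high; loose bystander, to be left alone; origin at the centre of its underside
- honey: amber jar with green cap, 54 mm wide, 75 mm high; loose bystander, to be left alone; origin at the centre of its underside
- tomatoes: blue and red can, 100 mm wide, 110 mm high; loose bystander, to be left alone; origin at the centre of its underside
- salt: white tub with green label, 90 mm wide, 100 mm high; loose bystander, to be left alone; origin at the centre of its underside
- paprika: red jar with black cap, 48 mm wide, 110 mm high; loose bystander, to be left alone; origin at the centre of its underside
- oregano: green jar, 48 mm wide, 110 mm high; loose bystander, to be left alone; origin at the centre of its underside

How it is judged:
On the way, in this order (a step that is already met when the one before it is completed fails the run):
1. every tin that is there stands in the socket of its own diameter, seated, with the arm up (value of joint lever below 0.15 rad and horizontal distance between tin32 and socket32 below 0.004 m and z of tin32 in the frame of socket32 below 0.009 m and angle between each of tin32, tin38, tin44, tin50's own z axis and vertical below 0.1 rad and horizontal distance between tin38 and socket38 below 0.004 m and z of tin38 in the frame of socket38 below 0.009 m and horizontal distance between tin44 and socket44 below 0.004 m and z of tin44 in the frame of socket44 below 0.009 m and horizontal distance between tin50 and socket50 below 0.004 m and z of tin50 in the frame of socket50 below 0.009 m), for 0.2 s.
2. the arm is pulled down and has pushed the lids of all tins in, the tins in their sockets (value of joint lever above 1.3 rad and horizontal distance between tin32 and socket32 below 0.004 m and z of tin32 in the frame of socket32 below 0.009 m and angle between each of tin32, tin38, tin44, tin50's own z axis and vertical below 0.1 rad and value of joint each of lid32, lid38, lid44, lid50 above 0.0055 m and horizontal distance between tin38 and socket38 below 0.004 m and z of tin38 in the frame of socket38 below 0.009 m and horizontal distance between tin44 and socket44 below 0.004 m and z of tin44 in the frame of socket44 below 0.009 m and horizontal distance between tin50 and socket50 below 0.004 m and z of tin50 in the frame of socket50 below 0.009 m), for 0.2 s.
3. the arm is back up (value of joint lever below 0.08 rad), for 0.3 s.
At the end, for the whole second after the job is handed in: Every tin present stands upright (within 0.12 rad) and still on the tray's floor, with its lid pushed in by more than 5.5 mm, and the press arm is up (within 0.06 rad of its stop) (value of joint lever below 0.06 rad and x of tin32 in the frame of tray between -0.093 and 0.093 m and y of tin32 in the frame of tray between -0.093 and 0.093 m and z of each of tin32, tin38, tin44, tin50 in the frame of tray below 0.012 m and angle between each of tin32, tin38, tin44, tin50's own z axis and vertical below 0.12 rad and linear speed of each of tin32, tin38, tin44, tin50 below 0.02 m/s and value of joint each of lid32, lid38, lid44, lid50 above 0.0055 m and x of tin38 in the frame of tray between -0.093 and 0.093 m and y of tin38 in the frame of tray between -0.093 and 0.093 m and x of tin44 in the frame of tray between -0.093 and 0.093 m and y of tin44 in the frame of tray between -0.093 and 0.093 m and x of tin50 in the frame of tray between -0.093 and 0.093 m and y of tin50 in the frame of tray between -0.093 and 0.093 m); the robot touches nothing.
It fails at once if the sprung arm snapped back (faster than 1.5 rad/s upward) (velocity of joint lever below -1.5 rad/s).
It fails at once if one of the other groceries was shoved away (over 5 cm) or knocked over (distance of any of vinegar, honey, tomatoes, salt, paprika, oregano from where it was at the start of the episode above 0.05 m or angle between any of vinegar, honey, tomatoes, salt, paprika, oregano's own z axis and vertical above 0.6 rad).
Of tin32, tin38, tin44, tin50 only 2 to 3 are there at a start; the rules pass over those that are not, and their reading is None.
At some moment in a run one of tin32, tin38, tin44, tin50 may be knocked a few centimetres aside while the robot is not near it.
It also fails if it takes over 210 s, if anything falls off the work surface, if the arm or the gripper's body presses on something with over 40 N, if the wrist force passes 120 N, or if a joint passes its speed limit or range.

## Working session

There is one attempt and no reset: what is moved stays moved. The work goes in short steps, Python scripts to look and compute and a tool call to move; the robot and the scene stay as the last step left them, time stands still between calls to the robot, and variables do not carry over. Pictures are saved under pics/ and viewed, about 12 in all and at most 16, crops included, and the job is handed in when it is done.

Besides the shell and the picture viewer there is one more tool, called after "Call:" by a JSON object that holds its "op" and its "data". send_rows: Moves the arm, as the interface text tells. Shifts and turns lie within -1 to 1; 1 stands for 0.03 m of shift or 10 degrees of turn. Its arguments: {"type":"object","properties":{"xyz":{"type":"array"},"angular":{"type":"array"},"jaw":{"type":"number"},"newtons":{"type":"number"}},"required":["xyz","angular"]}

```bash
ls; mkdir -p pics
cat > h.py <<'E'
import numpy as np, cv2, json
from station import *
from scipy.spatial.transform import Rotation as R
def cam(n):
    i=camera_info(n); f=240/np.tan(np.radians(i['fov_y'])/2)
    a=np.array(i['attitude'],float)
    M=a if a.shape==(3,3) else R.from_quat(a).as_matrix()
    return i,f,M,np.array(i['origin'])
def ray(n,u,v):
    i,f,M,o=cam(n); d=np.stack([(np.asarray(u)-i['cx'])/f,-(np.asarray(v)-i['cy'])/f,-np.ones_like(np.asarray(u,float))],-1)
    return o,d@M.T
def plane(n,u,v,z):
    o,d=ray(n,u,v); return o+d*((z-o[2])/d[...,2])[...,None]
def cloud(n,dep):
    v,u=np.mgrid[:480,:640]; o,d=ray(n,u,v); return o+d*dep[...,None]
def proj(n,p):
    i,f,M,o=cam(n); q=(np.asarray(p)-o)@M; return i['cx']+f*q[...,0]/-q[...,2], i['cy']-f*q[...,1]/-q[...,2]
def save(n,fn):
    p,d=read_camera(n); cv2.imwrite('pics/'+fn+'.png',p[...,::-1]); np.save('pics/'+fn+'.npy',d); return p,d
E
python3 - <<'E'
from h import *
for n in('top','side'):
    print(camera_info(n)); save(n,n+'0')
print(observe(),tcp_to_grasp)
E
```

```text
pics
{'fov_y': 51.480603495610005, 'cx': 330.66691655044065, 'cy': 235.55754430073804, 'origin': array([0.30073795, 0.00611599, 1.50640696]), 'attitude': array([ 0.06774818, -0.05275997, -0.70444405,  0.70454606])}
{'fov_y': 49.8768988999439, 'cx': 321.5691417104947, 'cy': 243.4524341779181, 'origin': array([1.23260756, 1.05550892, 1.19134184]), 'attitude': array([0.12666596, 0.41627942, 0.85638607, 0.27797496])}
{'t': 0.1, 'joint_pos': array([-1.3062102 ,  0.68989746, -0.19450935,  1.56624013,  0.15732724,
        0.90249894, -0.21508292]), 'joint_velocities': array([ 2.55226853e-04, -2.69877605e-03, -7.77072553e-04, -2.51962702e-03,
        9.61229639e-05,  2.05238563e-05,  1.73249418e-04]), 'joint_efforts': array([-3.77992925e-03, -5.40606451e+01, -1.27141222e+00, -1.58984900e+01,
        9.45877255e-03,  4.43944358e-03, -8.79591909e-06]), 'tool_pos': array([0.1428878 , 0.60785155, 0.2305656 ]), 'eef_rot': array([-0.43953657,  0.55464382,  0.43873213,  0.55379776]), 'contact_force': array([-0.8102518 ,  0.11354466,  0.18913331]), 'wrist_torque': array([-0.04368678,  0.03627982,  0.05748623]), 'grip_width': 0.9996761055379362} 0.0187
```

View pics/top0.png

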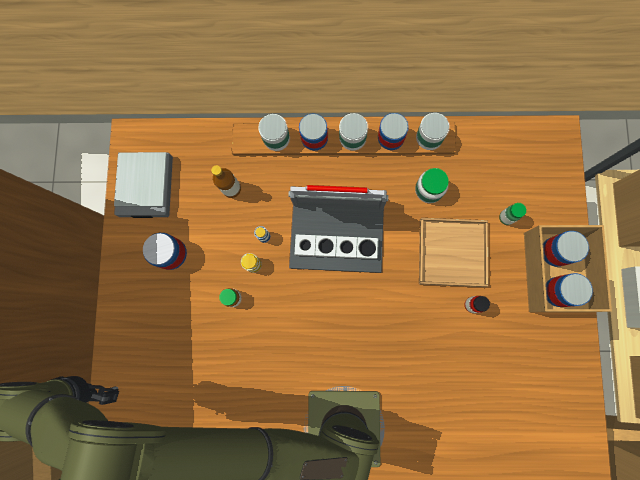

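View pics/side0.png

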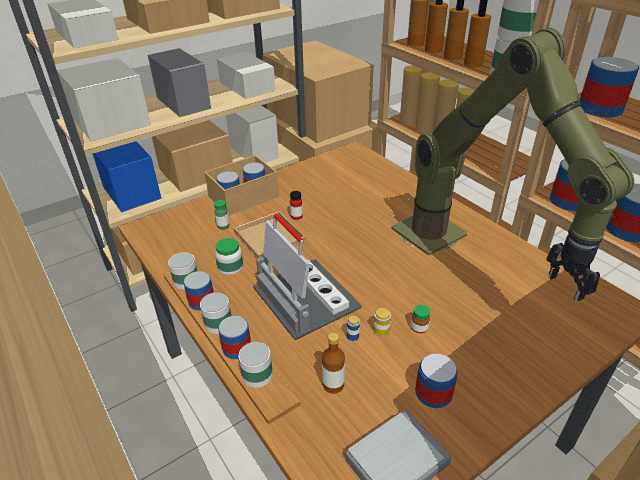

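Top view: blue tin at (262,234), yellow tin at (250,262), and holes at about (305..368, 247). The tray is at (455,253), the red bar at (337,189) and honey at (230,297). I see only two tins.

Run:
```python
from h import *
for n in('top','side'):
    p=cv2.imread(f'pics/{n}0.png')[...,::-1]; d=np.load(f'pics/{n}0.npy'); c=cloud(n,d)
    hsv=cv2.cvtColor(p,cv2.COLOR_RGB2HSV)
    # table check
    print(n,'table z',np.median(c[280:300,320:400,2]) if n=='top' else np.median(c[300:310,450:460,2]))
    reg=(c[...,0]>.3)&(c[...,0]<.95)&(abs(c[...,1])<.55)&(c[...,2]>.05)&(c[...,2]<.25)&(d>0)
    k,l,s,ce=cv2.connectedComponentsWithStats(reg.astype(np.uint8))
    for i in range(1,k):
        if s[i,4]<25: continue
        q=c[l==i]; top=q[q[:,2]>np.percentile(q[:,2],97)-.008]
        print(s[i],'h',np.percentile(q[:,2],97).round(3),'topc',((top.min(0)+top.max(0))/2).round(3),'sz',np.ptp(top,0).round(3), p[l==i].mean(0).astype(int))
n='top';p=cv2.imread('pics/top0.png')[...,::-1]; g=p.max(2)
# holes
m=(g<110).astype(np.uint8); m[:234]=0;m[260:]=0;m[:,:296]=0;m[:,380:]=0
white=(p.min(2)>150).astype(np.uint8)
cn,_=cv2.findContours(white[225:265,290:385],cv2.RETR_CCOMP,cv2.CHAIN_APPROX_NONE)
for q in cn:
    if cv2.contourArea(q)<20: continue
    q=q[:,0]+[290,225]; w=plane(n,q[:,0],q[:,1],.037)
    print('contour',q.min(0),q.max(0),((w.min(0)+w.max(0))/2).round(4),np.ptp(w,0).round(4))
hsv=cv2.cvtColor(p,cv2.COLOR_RGB2HSV)
m=(hsv[...,0]<5)&(hsv[...,1]>200)&(hsv[...,2]>150); m[:170]=0;m[200:]=0
v,u=np.nonzero(m);print('bar px',u.min(),u.max(),v.mean()); d=np.load('pics/top0.npy');print(cloud(n,d)[m].mean(0),cloud(n,d)[m].min(0),cloud(n,d)[m].max(0))
big=cv2.resize(p[180:310,210:390],None,fx=4.4,fy=4.4,interpolation=cv2.INTER_CUBIC);cv2.imwrite('pics/crop1.png',big[...,::-1])
```

```text
top table z -0.0005371396894982006
[339 113  29  35 798] h 0.117 topc [ 0.869 -0.029  0.115] sz [0.083 0.083 0.011] [152 164 155]
[378 113  30  34 805] h 0.117 topc [ 0.868 -0.149  0.115] sz [0.082 0.08  0.011] [139 139 140]
[417 113  32  34 826] h 0.117 topc [ 0.868 -0.269  0.115] sz [0.081 0.08  0.011] [150 162 153]
[258 114  31  34 799] h 0.117 topc [0.868 0.21  0.115] sz [0.082 0.084 0.012] [152 164 155]
[299 114  29  34 788] h 0.118 topc [0.867 0.091 0.117] sz [0.082 0.08  0.013] [140 142 142]
[211 165  27  30 533] h 0.201 topc [0.71  0.35  0.199] sz [0.028 0.027 0.01 ] [120  91  43]
[417 168  32  32 777] h 0.104 topc [ 0.705 -0.266  0.102] sz [0.078 0.074 0.011] [ 55 157  91]
[288 190 100  17 771] h 0.242 topc [0.631 0.017 0.242] sz [0.012 0.241 0.015] [93 96 95]
[503 203  23  20 321] h 0.114 topc [ 0.615 -0.498  0.112] sz [0.041 0.041 0.012] [ 42 137  73]
[530 225  16  87 607] h 0.122 topc [ 0.45  -0.548  0.12 ] sz [0.236 0.004 0.013] [124  97  59]
[254 226  14  14 148] h 0.082 topc [0.557 0.242 0.079] sz [0.032 0.032 0.009] [174 160  95]
[150 233  32  35 910] h 0.115 topc [0.
[... 1118 characters left out ...]
[322 333  23  50 862] h 0.199 topc [0.713 0.352 0.197] sz [0.027 0.029 0.01 ] [144 112  72]
[417 354  37  39 776] h 0.113 topc [0.509 0.52  0.111] sz [0.092 0.06  0.013] [148 146 155]
contour [294 234] [377 257] [0.524  0.0231 0.037 ] [0.0697 0.2478 0.    ]
contour [339 239] [353 254] [ 0.5208 -0.0082  0.037 ] [0.0452 0.0418 0.    ]
contour [357 238] [376 257] [ 0.5178 -0.0692  0.037 ] [0.0572 0.0566 0.    ]
contour [298 238] [311 251] [0.527  0.1158 0.037 ] [0.0393 0.0389 0.    ]
contour [317 237] [334 254] [0.5239 0.053  0.037 ] [0.0514 0.0508 0.    ]
bar px 307 366 188.4980079681275
[0.62381026 0.01676603 0.31534126] [ 0.30073795 -0.05548388  0.30477789] [0.63540968 0.09060912 1.50640696]
```

View pics/crop1.png

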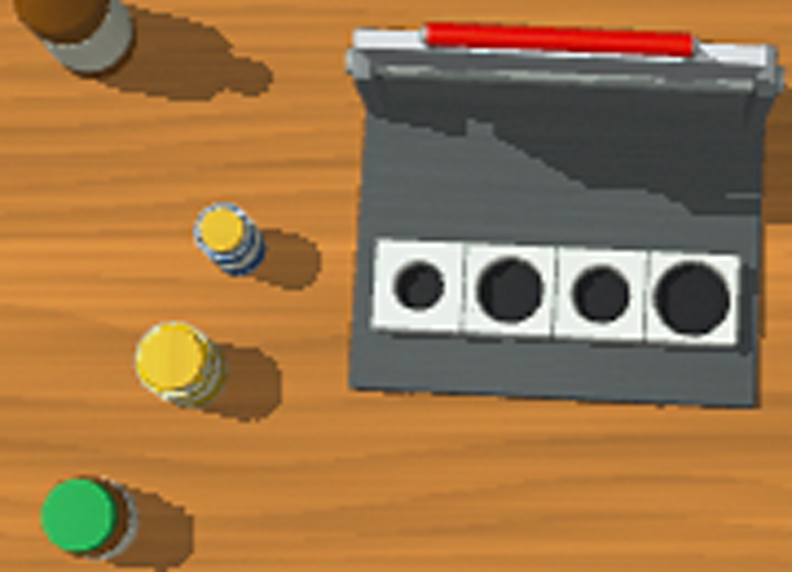

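Run:
```python
from h import *
def ell(n,m,z,name,lo=20):
    cn,_=cv2.findContours(m.astype(np.uint8),cv2.RETR_EXTERNAL,cv2.CHAIN_APPROX_NONE)
    for q in cn:
        if cv2.contourArea(q)<lo or len(q)<5: continue
        q=q[:,0]; w=plane(n,q[:,0],q[:,1],z); (cx,cy),r=cv2.minEnclosingCircle(w[:,:2].astype(np.float32))
        print(n,name,np.round(q.mean(0)),'c',round(cx,4),round(cy,4),'D',round(2*r,4))
for n,tb,sb in(('top',(225,265,240,280),(232,260,292,380)),('side',(300,340,340,400),(255,315,300,352))):
    p=cv2.imread(f'pics/{n}0.png')[...,::-1]; hsv=cv2.cvtColor(p,cv2.COLOR_RGB2HSV)
    def box(m,b):
        o=np.zeros_like(m);o[b[0]:b[1],b[2]:b[3]]=m[b[0]:b[1],b[2]:b[3]];return o
    ell(n,box((hsv[...,0]>18)&(hsv[...,0]<32)&(hsv[...,1]>140)&(hsv[...,2]>150),tb),.078,'lid')
    wh=box(p.min(2)>140,sb).astype(np.uint8)
    cn,h=cv2.findContours(wh,cv2.RETR_CCOMP,cv2.CHAIN_APPROX_NONE)
    for q,hh in zip(cn,h[0]):
        if hh[3]>=0 and cv2.contourArea(q)>15:
            m=np.zeros_like(wh);cv2.drawContours(m,[q],-1,1,-1);ell(n,m,.037,'hole')
p=cv2.imread('pics/side0.png')
cv2.imwrite('pics/crop2.png',cv2.resize(p[230:350,250:420],None,fx=4.6,fy=4.6,interpolation=cv2.INTER_CUBIC))
o=observe();print(R.from_quat(o['eef_rot']).as_matrix().round(3))
# tray
d=np.load('pics/top0.npy');c=cloud('top',d);m=(c[...,2]>.02)&(c[...,2]<.04);m[:215]=0;m[292:]=0;m[:,:412]=0;m[:,498:]=0
q=c[m];print('tray',q.min(0),q.max(0)); print(cv2.minAreaRect(q[:,:2].astype(np.float32)))
```

```text
top lid [249. 260.] c 0.474 0.2747 D 0.0458
top lid [260. 232.] c 0.5583 0.2443 D 0.0286
top hole [346. 247.] c 0.5211 -0.0089 D 0.0462
top hole [367. 247.] c 0.5178 -0.0695 D 0.058
top hole [305. 244.] c 0.527 0.1148 D 0.0399
top hole [325. 245.] c 0.5239 0.0534 D 0.0524
side lid [382. 332.] c 0.5245 0.3376 D 0.0335
side lid [384. 323.] c 0.4971 0.3111 D 0.0343
side lid [353. 319.] c 0.5625 0.2495 D 0.0315
side lid [382. 313.] c 0.4791 0.2817 D 0.0492
side hole [336. 301.] c 0.53 0.1239 D 0.0373
side hole [325. 290.] c 0.5286 0.0615 D 0.0491
side hole [315. 279.] c 0.5258 0.0009 D 0.0423
side hole [310. 269.] c 0.5105 -0.0505 D 0.0383
[[-0.    -0.974  0.229]
 [-0.002  0.229  0.974]
 [-1.    -0.    -0.002]]
tray [ 0.40394572 -0.4333769   0.02000733] [ 0.61045255 -0.22628267  0.0370673 ]
((0.5076915621757507, -0.32953402400016785), (0.20115594565868378, 0.19999055564403534), 87.50267791748047)
```

View pics/crop2.png

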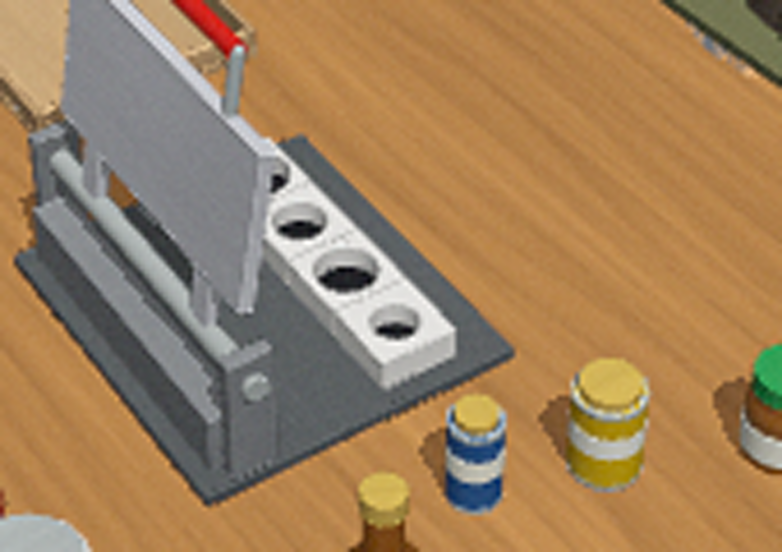

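Both cameras agree on the order from +y: 32, 44, 38, 50. They differ by a constant offset of about 5 mm, so I'll use the average. First I turn the tool to the press frame and move above the yellow tin.

Call:
{"op": "send_rows", "data": {"xyz": [[0,0,0],[0,0,0],[0,0,0],[0,0,0],[0,0,0],[0,0,0],[0,0,0],[0,0,0],[0.28,-0.87,0.97],[0.28,-0.87,0.97],[0.28,-0.87,0.97],[0.28,-0.87,0.97],[0.28,-0.87,0.97],[0.28,-0.87,0.97],[0.28,-0.87,0.97],[0.28,-0.87,0.97],[0.28,-0.87,0.97],[0.28,-0.87,0.97],[0.28,-0.87,0.97],[0.28,-0.87,0.97]], "angular": [[1,0,0],[1,0,0],[1,0,0],[1,0,0],[1,0,0],[1,0,0],[1,0,0],[0.96,0,0],[0,0,0],[0,0,0],[0,0,0],[0,0,0],[0,0,0],[0,0,0],[0,0,0],[0,0,0],[0,0,0],[0,0,0],[0,0,0],[0,0,0]], "jaw": 0.6, "newtons": 30}}

```text
t: 2.6
tool_pos: [0.4769, 0.2775, 0.1299]
eef_rot: [0.017, 0.707, -0.017, 0.707]
contact_force: [0.4, 0.8, 0.0]
grip_width: 0.795
```

```bash
cat > to.py <<'E'
# usage: python3 to.py x y z [cam pictures?]: offset to target in tool units
import sys
from h import *
o=observe();M=R.from_quat(o['eef_rot']).as_matrix();p=o['tool_pos']
print('t',round(o['t'],2),'p',p.round(4),'F',np.round(o['contact_force'],1),'w',round(o['grip_width'],3))
print(M.round(3).tolist(), 'j',np.round(o['joint_pos'],2))
if len(sys.argv)>3:
    print('units',((np.array([float(a) for a in sys.argv[1:4]])-p)@M/.03).round(3))
E
python3 to.py .4763 .278 .029
```

```text
t 2.6 p [0.4769 0.2775 0.1299] F [0.4 0.8 0. ] w 0.795
[[-0.001, 0.049, 0.999], [-0.0, 0.999, -0.049], [-1.0, -0.0, -0.001]] j [-0.65  0.74  0.07  1.89 -0.09  0.52 -0.57]
units [ 3.365  0.015 -0.02 ]
```

Call:
{"op": "send_rows", "data": {"xyz": [[0.85,0,0],[0.85,0,0],[0.85,0,0],[0.82,0,0],[0,0,0],[0,0,0]], "angular": [[0,0,0],[0,0,0],[0,0,0],[0,0,0],[0,0,0],[0,0,0]]}}

```text
t: 3.35
tool_pos: [0.4766, 0.2786, 0.0299]
eef_rot: [0.018, 0.707, -0.017, 0.707]
contact_force: [0.3, -0.4, 0.7]
grip_width: 0.802
```

Call:
{"op": "send_rows", "data": {"xyz": [[0,0,0],[0,0,0],[0,0,0],[0,0,0],[0,0,0],[0,0,0]], "angular": [[0,0,0],[0,0,0],[0,0,0],[0,0,0],[0,0,0],[0,0,0]], "jaw": -1}}

```text
t: 4.1
tool_pos: [0.4767, 0.2788, 0.0306]
eef_rot: [0.018, 0.706, -0.017, 0.707]
contact_force: [-1.4, 0.3, 6.8]
grip_width: 0.578
```

Call:
{"op": "send_rows", "data": {"xyz": [[-0.7,0,0],[-0.7,0,0],[-0.7,0,0],[-0.7,0,0],[-0.4,0,0],[0,0,0]], "angular": [[0,0,0],[0,0,0],[0,0,0],[0,0,0],[0,0,0],[0,0,0]]}}

```text
t: 4.85
tool_pos: [0.4768, 0.2787, 0.1261]
eef_rot: [0.018, 0.706, -0.017, 0.707]
contact_force: [-0.4, -0.1, -1.0]
grip_width: 0.577
```

```bash
python3 to.py .520 -.066 .125
python3 - <<'E'
from h import *
p,d=save('side','s1'); q,_=save('top','t1')
a=cv2.resize(p[260:350,320:440],(400,300));b=cv2.resize(q[200:320,200:360],(400,300))
cv2.imwrite('pics/c3.png',np.hstack([a,b])[...,::-1])
E
```

```text
t 4.85 p [0.4768 0.2787 0.1261] F [-0.4 -0.1 -1. ] w 0.577
[[0.001, 0.049, 0.999], [0.001, 0.999, -0.049], [-1.0, 0.001, 0.001]] j [-0.65  0.75  0.07  1.89 -0.09  0.5  -0.57]
units [  0.027 -11.405   2.005]
```

View pics/c3.png

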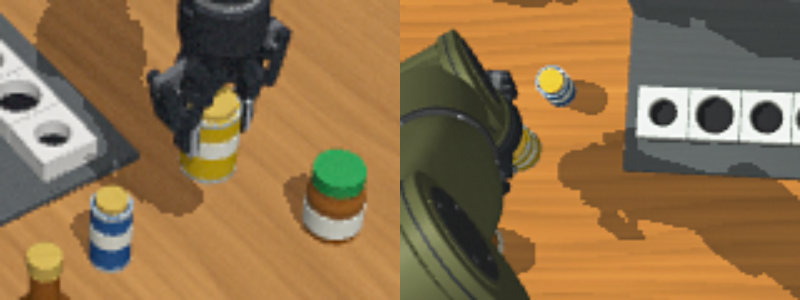

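The yellow tin is held upright (right crop), and the blue tin has not moved. Next I move over socket50.

Call:
{"op": "send_rows", "data": {"xyz": [[0,-0.95,0.167],[0,-0.95,0.167],[0,-0.95,0.167],[0,-0.95,0.167],[0,-0.95,0.167],[0,-0.95,0.167],[0,-0.95,0.167],[0,-0.95,0.167],[0,-0.95,0.167],[0,-0.95,0.167],[0,-0.95,0.167],[0,-0.95,0.167],[0.6,0,0],[0.6,0,0],[0.4,0,0],[0,0,0],[0,0,0]], "angular": [[0,0,0],[0,0,0],[0,0,0],[0,0,0],[0,0,0],[0,0,0],[0,0,0],[0,0,0],[0,0,0],[0,0,0],[0,0,0],[0,0,0],[0,0,0],[0,0,0],[0,0,0],[0,0,0],[0,0,0]]}}

```text
t: 7.08
tool_pos: [0.5197, -0.066, 0.0776]
eef_rot: [0.017, 0.707, -0.017, 0.707]
contact_force: [-0.2, -0.3, -1.5]
grip_width: 0.583
```

```bash
python3 to.py .520 -.066 .045
python3 - <<'E'
from h import *
p,d=save('side','s2'); q,_=save('top','t2')
a=cv2.resize(p[225:315,270:390],(400,300),interpolation=2);b=cv2.resize(q[205:280,300:400],(400,300),interpolation=2)
cv2.imwrite('pics/c4.png',np.hstack([a,b])[...,::-1])
E
```

```text
t 7.08 p [ 0.5197 -0.066   0.0776] F [-0.2 -0.3 -1.5] w 0.583
[[0.0, 0.049, 0.999], [0.0, 0.999, -0.049], [-1.0, 0.0, 0.0]] j [ 0.06  0.81 -0.03  1.99  0.07  0.34 -0.08]
units [1.086e+00 1.000e-03 8.000e-03]
```

View pics/c4.png

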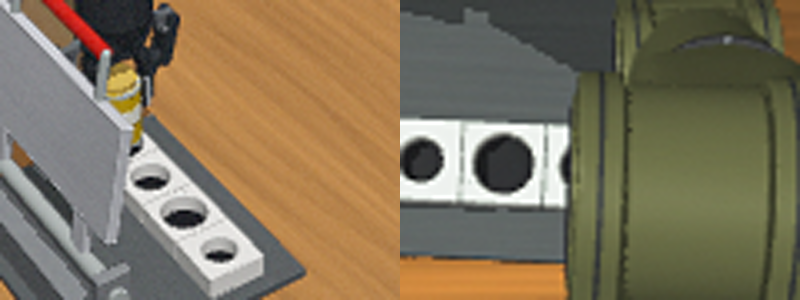

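The arm hides the top view here. I'll calibrate hand against camera from the earlier s1 view of the held tin.

Run:
```python
from h import *
def edges(fn,box,hlo,hhi):
    p=cv2.imread(f'pics/{fn}.png')[...,::-1];hsv=cv2.cvtColor(p,cv2.COLOR_RGB2HSV)
    m=(hsv[...,0]>=hlo)&(hsv[...,0]<=hhi)&(hsv[...,1]>130)
    r0,r1,c0,c1=box; mm=m[r0:r1,c0:c1]; return mm,r0,c0
# s1 held yellow ; s0 standing yellow for reference of the same measure
for fn,box,c0,zb in(('side0',(300,345,368,398),(.4791,.2817),0.),('s1',(296,316,370,400),(.4768,.2787),.0955)):
    mm,r0,cc=edges(fn,box,18,34)
    for r in range(mm.shape[0]):
        u=np.nonzero(mm[r])[0]
        if len(u): print(fn,r+r0,u.min()+cc,u.max()+cc,len(u))
    th=np.linspace(0,6.283,100);z=lambda h:np.stack([c0[0]+.025*np.cos(th),c0[1]+.025*np.sin(th),0*th+zb+h],-1)
    for h in(0,.02,.07):
        u,v=proj('side',z(h));print('model h',h,'u',u.min().round(1),u.max().round(1),'v',v.min().round(1),v.max().round(1))
```

```text
side0 308 378 386 9
side0 309 377 387 11
side0 310 377 388 12
side0 311 376 389 14
side0 312 376 388 13
side0 313 376 388 13
side0 314 375 389 15
side0 315 376 389 14
side0 316 376 388 13
side0 317 374 388 13
side0 318 374 388 10
side0 319 374 390 5
side0 320 374 390 6
side0 321 375 389 8
side0 322 376 389 14
side0 323 377 388 12
side0 324 378 387 10
side0 325 373 383 3
side0 326 373 373 1
side0 327 373 374 2
side0 328 373 389 6
side0 329 373 389 9
side0 330 374 389 16
side0 331 374 388 15
side0 332 375 388 14
side0 333 376 387 12
side0 334 377 386 10
side0 335 379 383 5
model h 0 u 372.4 388.8 v 325.1 337.5
model h 0.02 u 372.7 389.3 v 320.7 333.0
model h 0.07 u 373.5 390.4 v 309.2 321.5
s1 296 382 392 7
s1 297 390 391 2
s1 298 380 392 6
s1 299 380 391 12
s1 300 380 390 11
s1 301 380 389 10
s1 302 380 386 7
s1 305 374 391 2
s1 306 374 390 4
s1 307 374 390 8
s1 308 374 390 17
s1 309 375 389 15
s1 310 375 389 15
s1 311 376 389 14
s1 312 377 387 11
s1 313 379 385 7
model h 0 u 373.8 390.9 v 302.3 314.5
model h 0.02 u 374.1 391.4 v 297.4 309.6
model h 0.07 u 375.0 392.6 v 285.0 297.2
```

Call:
{"op": "send_rows", "data": {"xyz": [[0,0.067,0.025],[0.15,0,0],[0.15,0,0],[0.1,0,0],[0,0,0]], "angular": [[0,0,0],[0,0,0],[0,0,0],[0,0,0],[0,0,0]]}}

```text
t: 7.8
tool_pos: [0.5202, -0.0653, 0.0663]
eef_rot: [0.017, 0.707, -0.018, 0.707]
contact_force: [-2.6, -1.9, 12.4]
grip_width: 0.582
```

Call:
{"op": "send_rows", "data": {"xyz": [[0.05,0,0],[0.05,0,0],[0,0,0]], "angular": [[0,0,0],[0,0,0],[0,0,0]]}}

```text
t: 8.18
tool_pos: [0.5201, -0.0671, 0.0644]
eef_rot: [0.017, 0.707, -0.02, 0.707]
contact_force: [-3.8, -4.1, 22.4]
grip_width: 0.576
```

Call:
{"op": "send_rows", "data": {"xyz": [[-0.1,0,0],[0,-0.1,0],[0,-0.07,0],[0.1,0,0],[0,0,0]], "angular": [[0,0,0],[0,0,0],[0,0,0],[0,0,0],[0,0,0]]}}

```text
t: 8.8
tool_pos: [0.5199, -0.0691, 0.0618]
eef_rot: [0.017, 0.707, -0.017, 0.707]
contact_force: [0.5, 0.7, -0.2]
grip_width: 0.581
```

```bash
python3 to.py .520 -.066 .045; python3 -c "
from station import *;print(observe()['wrist_torque'])"
```

```text
t 8.8 p [ 0.5199 -0.0691  0.0618] F [ 0.5  0.7 -0.2] w 0.581
[[-0.001, 0.049, 0.999], [0.0, 0.999, -0.049], [-1.0, 0.0, -0.001]] j [ 0.06  0.84 -0.03  2.    0.07  0.31 -0.07]
units [ 0.559  0.105 -0.001]
[ 0.03058896 -0.05035539 -0.06676301]
```

Force is back to zero below the mouth level, so the tin is in the hole. I continue down to the seat.

Call:
{"op": "send_rows", "data": {"xyz": [[0.15,0,0],[0.15,0,0],[0.1,0,0],[0,0,0]], "angular": [[0,0,0],[0,0,0],[0,0,0],[0,0,0]]}}

```text
t: 9.3
tool_pos: [0.5199, -0.0692, 0.05]
eef_rot: [0.017, 0.707, -0.017, 0.707]
contact_force: [-0.1, 0.7, -0.3]
grip_width: 0.58
```

Call:
{"op": "send_rows", "data": {"xyz": [[0.06,0,0],[0.06,0,0],[0,0,0]], "angular": [[0,0,0],[0,0,0],[0,0,0]]}}

```text
t: 9.68
tool_pos: [0.5203, -0.0691, 0.0476]
eef_rot: [0.017, 0.707, -0.017, 0.707]
contact_force: [0.1, 1.1, 7.1]
grip_width: 0.58
```

Call:
{"op": "send_rows", "data": {"xyz": [[0,0,0],[0,0,0],[0,0,0],[-0.4,0,0],[-0.8,0,0],[-0.8,0,0],[-0.8,0,0],[-0.8,0,0],[0,0,0]], "angular": [[0,0,0],[0,0,0],[0,0,0],[0,0,0],[0,0,0],[0,0,0],[0,0,0],[0,0,0],[0,0,0]], "jaw": 0.5}}

```text
t: 10.8
tool_pos: [0.5214, -0.0694, 0.1569]
eef_rot: [0.017, 0.705, -0.018, 0.708]
contact_force: [-0.8, 0.2, -0.4]
grip_width: 0.749
```

```bash
python3 to.py .560 .245 .13
```

```text
t 10.8 p [ 0.5214 -0.0694  0.1569] F [-0.8  0.2 -0.4] w 0.749
[[0.004, 0.049, 0.999], [-0.0, 0.999, -0.049], [-1.0, -0.0, 0.004]] j [ 0.07  0.67 -0.05  1.95  0.06  0.52 -0.06]
units [ 0.901 10.531  0.763]
```

Call:
{"op": "send_rows", "data": {"xyz": [[0,0.878,0.064],[0,0.878,0.064],[0,0.878,0.064],[0,0.878,0.064],[0,0.878,0.064],[0,0.878,0.064],[0,0.878,0.064],[0,0.878,0.064],[0,0.878,0.064],[0,0.878,0.064],[0,0.878,0.064],[0,0.878,0.064],[0.5,0,0],[0.4,0,0],[0,0,0]], "angular": [[0,0,0],[0,0,0],[0,0,0],[0,0,0],[0,0,0],[0,0,0],[0,0,0],[0,0,0],[0,0,0],[0,0,0],[0,0,0],[0,0,0],[0,0,0],[0,0,0],[0,0,0]]}}

```text
t: 12.68
tool_pos: [0.5576, 0.2429, 0.126]
eef_rot: [0.017, 0.708, -0.019, 0.706]
contact_force: [0.1, 0.3, -0.1]
grip_width: 0.751
```

```bash
python3 to.py .560 .245 .029
python3 - <<'E'
from h import *
p,d=save('side','s3'); q,_=save('top','t3')
a=cv2.resize(p[230:350,260:420],(400,300),interpolation=2);b=cv2.resize(q[200:290,230:380],(400,240),interpolation=2)
b=np.vstack([b,np.zeros((60,400,3),np.uint8)])
cv2.imwrite('pics/c5.png',np.hstack([a,b])[...,::-1])
E
```

```text
t 12.68 p [0.5576 0.2429 0.126 ] F [ 0.1  0.3 -0.1] w 0.751
[[-0.004, 0.051, 0.999], [-0.003, 0.999, -0.051], [-1.0, -0.003, -0.003]] j [-0.5   0.8   0.03  1.71 -0.04  0.63 -0.51]
units [3.232 0.085 0.089]
```

View pics/c5.png

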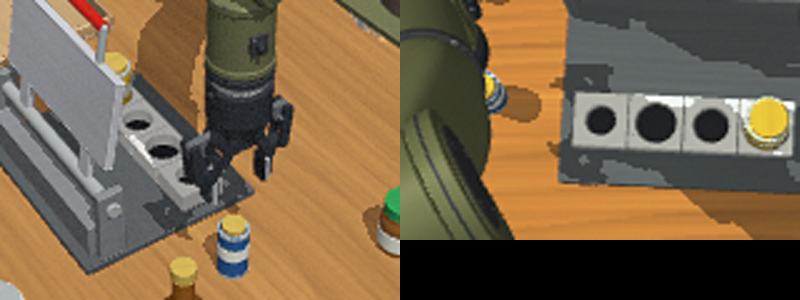

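Yellow tin stands in socket50; I check that the blue tin has not moved before descending.

Run:
```python
from h import *
for fn in('side0','s3'):
    p=cv2.imread(f'pics/{fn}.png');hsv=cv2.cvtColor(p,cv2.COLOR_BGR2HSV)
    m=(hsv[...,0]>100)&(hsv[...,0]<125)&(hsv[...,1]>130);m[:310]=0;m[345:]=0;m[:,:335]=0;m[:,370:]=0
    v,u=np.nonzero(m);print(fn,len(u),u.mean(),v.mean(),u.min(),u.max(),v.min(),v.max())
```

```text
side0 94 352.47872340425533 333.17021276595744 347 358 324 340
s3 93 352.4731182795699 333.2043010752688 347 358 324 340
```

Call:
{"op": "send_rows", "data": {"xyz": [[0.85,0.085,0.089],[0.85,0,0],[0.85,0,0],[0.65,0,0],[0,0,0],[0,0,0]], "angular": [[0,0,0],[0,0,0],[0,0,0],[0,0,0],[0,0,0],[0,0,0]]}}

```text
t: 13.52
tool_pos: [0.5622, 0.2479, 0.0326]
eef_rot: [0.018, 0.706, -0.017, 0.707]
contact_force: [-0.1, 0.3, 0.1]
grip_width: 0.752
```

Call:
{"op": "send_rows", "data": {"xyz": [[0,0,0],[0,0,0],[0,0,0],[0,0,0],[0,0,0],[0,0,0]], "angular": [[0,0,0],[0,0,0],[0,0,0],[0,0,0],[0,0,0],[0,0,0]], "jaw": -1}}

```text
t: 14.28
tool_pos: [0.5619, 0.2481, 0.0328]
eef_rot: [0.018, 0.707, -0.017, 0.707]
contact_force: [-1.6, -0.7, 7.0]
grip_width: 0.435
```

```bash
python3 to.py .523 -.0089 .125
```

```text
t 14.28 p [0.5619 0.2481 0.0328] F [-1.6 -0.7  7. ] w 0.435
[[0.001, 0.049, 0.999], [0.001, 0.999, -0.049], [-1.0, 0.001, 0.001]] j [-0.5   0.95  0.02  1.73 -0.04  0.46 -0.51]
units [-3.082 -8.617 -0.869]
```

Call:
{"op": "send_rows", "data": {"xyz": [[-0.7,0,0],[-0.8,0,0],[-0.8,0,0],[-0.8,0,0],[0,-0.858,-0.086],[0,-0.858,-0.086],[0,-0.858,-0.086],[0,-0.858,-0.086],[0,-0.858,-0.086],[0,-0.858,-0.086],[0,-0.858,-0.086],[0,-0.858,-0.086],[0,-0.858,-0.086],[0,-0.858,-0.086],[0.6,0,0],[0.6,0,0],[0.4,0,0],[0,0,0],[0,0,0],[0,0,0]], "angular": [[0,0,0],[0,0,0],[0,0,0],[0,0,0],[0,0,0],[0,0,0],[0,0,0],[0,0,0],[0,0,0],[0,0,0],[0,0,0],[0,0,0],[0,0,0],[0,0,0],[0,0,0],[0,0,0],[0,0,0],[0,0,0],[0,0,0],[0,0,0]]}}

```text
t: 16.77
tool_pos: [0.5235, -0.008, 0.0774]
eef_rot: [0.017, 0.706, -0.017, 0.707]
contact_force: [1.0, -0.5, -1.9]
grip_width: 0.439
```

```bash
python3 to.py .5234 -.0078 .069
```

```text
t 16.77 p [ 0.5235 -0.008   0.0774] F [ 1.  -0.5 -1.9] w 0.439
[[0.001, 0.049, 0.999], [0.0, 0.999, -0.049], [-1.0, 0.0, 0.001]] j [-0.06  0.81 -0.03  2.    0.06  0.34 -0.18]
units [ 0.28   0.007 -0.003]
```

Call:
{"op": "send_rows", "data": {"xyz": [[0.15,0,0],[0.1,0,0],[0.08,0,0],[0,0,0]], "angular": [[0,0,0],[0,0,0],[0,0,0],[0,0,0]]}}

```text
t: 17.27
tool_pos: [0.523, -0.0069, 0.0685]
eef_rot: [0.018, 0.707, -0.017, 0.707]
contact_force: [-3.1, 2.5, 18.3]
grip_width: 0.438
```

Call:
{"op": "send_rows", "data": {"xyz": [[-0.1,0,0],[0,0.07,0],[0.1,0,0],[0.05,0,0],[0,0,0]], "angular": [[0,0,0],[0,0,0],[0,0,0],[0,0,0],[0,0,0]]}}

```text
t: 17.9
tool_pos: [0.523, -0.0056, 0.0649]
eef_rot: [0.017, 0.707, -0.017, 0.707]
contact_force: [-0.0, 0.7, -2.1]
grip_width: 0.443
```

In the hole (force is near zero at 0.0649). Down to the seat, which should be near TCP z 0.0498.

Call:
{"op": "send_rows", "data": {"xyz": [[0.15,0,0],[0.15,0,0],[0.15,0,0],[0.06,0,0],[0,0,0]], "angular": [[0,0,0],[0,0,0],[0,0,0],[0,0,0],[0,0,0]]}}

```text
t: 18.52
tool_pos: [0.523, -0.0057, 0.0497]
eef_rot: [0.017, 0.707, -0.017, 0.707]
contact_force: [-1.0, 3.2, -3.2]
grip_width: 0.443
```

Call:
{"op": "send_rows", "data": {"xyz": [[0.04,0,0],[0,0,0]], "angular": [[0,0,0],[0,0,0]]}}

```text
t: 18.77
tool_pos: [0.523, -0.0058, 0.0495]
eef_rot: [0.017, 0.707, -0.017, 0.707]
contact_force: [-1.2, 3.2, 4.2]
grip_width: 0.438
```

Call:
{"op": "send_rows", "data": {"xyz": [[0,0,0],[0,0,0],[0,0,0],[-0.4,0,0],[-0.8,0,0],[-0.8,0,0],[-0.8,0,0],[-0.8,0,0],[-1,0,0],[-1,0,0],[-1,0,0],[-1,0,0],[-1,0,0],[-1,0,0],[0,0,0]], "angular": [[0,0,0],[0,0,0],[0,0,0],[0,0,0],[0,0,0],[0,0,0],[0,0,0],[0,0,0],[0,0,0],[0,0,0],[0,0,0],[0,0,0],[0,0,0],[0,0,0],[0,0,0]], "jaw": 0.4}}

```text
t: 20.65
tool_pos: [0.5242, -0.0061, 0.3398]
eef_rot: [0.018, 0.705, -0.017, 0.709]
contact_force: [-0.5, -0.7, -0.9]
grip_width: 0.698
```

```bash
python3 to.py .6279 .0194 .34
python3 - <<'E'
from h import *
p,d=save('side','s4'); q,_=save('top','t4')
a=cv2.resize(p[190:310,250:410],(400,300),interpolation=2);b=cv2.resize(q[170:290,270:430],(400,300),interpolation=2)
cv2.imwrite('pics/c6.png',np.hstack([a,b])[...,::-1])
# bar: triangulate in side0/top0 by red mask ends
for n in('top','side'):
    p=cv2.imread(f'pics/{n}0.png');h=cv2.cvtColor(p,cv2.COLOR_BGR2HSV)
    m=((h[...,0]<5)|(h[...,0]>175))&(h[...,1]>200)&(h[...,2]>120)
    b=(180,195,300,372) if n=='top' else (205,250,268,306)
    o=np.zeros_like(m);o[b[0]:b[1],b[2]:b[3]]=m[b[0]:b[1],b[2]:b[3]]
    v,u=np.nonzero(o);c=np.array([u.mean(),v.mean()]);print(n,c,len(u),plane(n,c[0],c[1],.3054), proj(n,np.array([.6279,.0194,.3054])))
E
```

```text
t 20.65 p [ 0.5242 -0.0061  0.3398] F [-0.5 -0.7 -0.9] w 0.698
[[0.006, 0.05, 0.999], [0.0, 0.999, -0.05], [-1.0, 0.001, 0.006]] j [-0.05  0.42 -0.04  1.72  0.02  0.99 -0.15]
units [0.012 1.02  3.409]
top [336.83216783 188.50699301] 286 [0.62650706 0.01675864 0.3054    ] (np.float64(335.7709439793184), np.float64(187.9684044327338))
side [289.07103825 224.66666667] 183 [0.61795443 0.0117495  0.3054    ] (np.float64(287.603032785154), np.float64(227.15184731109065))
```

View pics/c6.png

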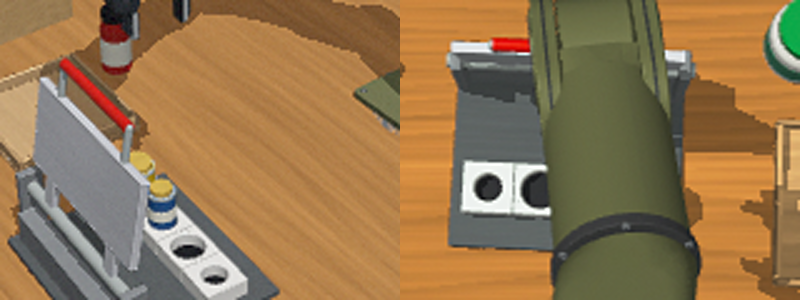

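Both tins sit level in their sockets (38 and 50), and the bar is at about (0.627, 0.018, 0.305). Now I approach the bar.

Call:
{"op": "send_rows", "data": {"xyz": [[0,0.26,0.84],[0,0.26,0.84],[0,0.26,0.84],[0,0.25,0.84],[0,0,0],[0,0,0]], "angular": [[0,0,0],[0,0,0],[0,0,0],[0,0,0],[0,0,0],[0,0,0]]}}

```text
t: 21.5
tool_pos: [0.624, 0.0195, 0.3359]
eef_rot: [0.017, 0.708, -0.018, 0.706]
contact_force: [-0.2, 0.2, 0.5]
grip_width: 0.701
```

```bash
python3 to.py .627 .019 .2867
python3 - <<'E'
from h import *
q=np.linspace(0,1.4,21); a=1.4-q
f=.215*np.cos(a); z=.215*np.sin(a)
r=np.stack([-np.diff(z)/.03,0*q[1:],-np.diff(f)/.03],1).round(3);print(r.tolist())
E
```

```text
t 21.5 p [0.624  0.0195 0.3359] F [-0.2  0.2  0.5] w 0.701
[[-0.003, 0.049, 0.999], [-0.0, 0.999, -0.049], [-1.0, -0.001, -0.003]] j [-0.09  0.59 -0.04  1.42  0.02  1.14 -0.17]
units [ 1.64  -0.01   0.106]
[[0.102, 0.0, -0.491], [0.137, 0.0, -0.483], [0.17, 0.0, -0.472], [0.203, 0.0, -0.459], [0.234, 0.0, -0.444], [0.265, 0.0, -0.426], [0.294, 0.0, -0.407], [0.322, 0.0, -0.385], [0.348, 0.0, -0.362], [0.372, 0.0, -0.336], [0.395, 0.0, -0.309], [0.415, 0.0, -0.281], [0.434, 0.0, -0.251], [0.451, 0.0, -0.22], [0.465, 0.0, -0.188], [0.477, 0.0, -0.155], [0.487, 0.0, -0.122], [0.494, 0.0, -0.087], [0.499, 0.0, -0.053], [0.501, 0.0, -0.018]]
```

Call:
{"op": "send_rows", "data": {"xyz": [[0.5,0,0.05],[0.6,0,0],[0.5,0,0],[0,0,0],[0,0,0]], "angular": [[0,0,0],[0,0,0],[0,0,0],[0,0,0],[0,0,0]]}}

```text
t: 22.12
tool_pos: [0.6271, 0.0198, 0.2892]
eef_rot: [0.018, 0.707, -0.017, 0.707]
contact_force: [-0.6, -0.4, 0.8]
grip_width: 0.705
```

Call:
{"op": "send_rows", "data": {"xyz": [[0,0,0],[0,0,0],[0,0,0],[0,0,0],[0,0,0],[0,0,0],[0,0,0]], "angular": [[0,0,0],[0,0,0],[0,0,0],[0,0,0],[0,0,0],[0,0,0],[0,0,0]], "jaw": -1, "newtons": 60}}

```text
t: 23.0
tool_pos: [0.6272, 0.0199, 0.2894]
eef_rot: [0.017, 0.706, -0.017, 0.707]
contact_force: [0.1, 0.1, 4.9]
grip_width: 0.143
```

Call:
{"op": "send_rows", "data": {"xyz": [[0.1,0,-0.49],[0.14,0,-0.48],[0.17,0,-0.47],[0.2,0,-0.46],[0.23,0,-0.44],[0.27,0,-0.43],[0.29,0,-0.41],[0.32,0,-0.39],[0.35,0,-0.36],[0.37,0,-0.34]], "angular": [[0,0,0],[0,0,0],[0,0,0],[0,0,0],[0,0,0],[0,0,0],[0,0,0],[0,0,0],[0,0,0],[0,0,0]]}}

```text
t: 24.25
tool_pos: [0.5035, 0.026, 0.2171]
eef_rot: [0.018, 0.703, -0.017, 0.711]
contact_force: [7.9, -2.3, 3.9]
grip_width: 0.144
```

```bash
python3 to.py .498 .0262 .214
```

```text
t 24.25 p [0.5035 0.026  0.2171] F [ 7.9 -2.3  3.9] w 0.144
[[0.011, 0.05, 0.999], [0.001, 0.999, -0.05], [-1.0, 0.001, 0.011]] j [-0.12  0.55 -0.04  1.96  0.04  0.63 -0.24]
units [ 0.103 -0.001 -0.184]
```

Call:
{"op": "send_rows", "data": {"xyz": [[0.39,0,-0.31],[0.41,0,-0.28],[0.43,0,-0.25],[0.45,0,-0.22],[0.46,0,-0.19],[0.48,0,-0.15],[0.49,0,-0.12],[0.49,0,-0.09],[0.5,0,-0.05],[0.5,0,-0.02],[0,0,0],[0,0,0]], "angular": [[0,0,0],[0,0,0],[0,0,0],[0,0,0],[0,0,0],[0,0,0],[0,0,0],[0,0,0],[0,0,0],[0,0,0],[0,0,0],[0,0,0]]}}

```text
t: 25.75
tool_pos: [0.4491, 0.0285, 0.078]
eef_rot: [0.017, 0.706, -0.017, 0.707]
contact_force: [-1.1, 0.2, 10.0]
grip_width: 0.137
```

```bash
python3 to.py .4494 .0284 .0767
python3 - <<'E'
from h import *
p,d=save('side','s5')
cv2.imwrite('pics/c7.png',cv2.resize(p[190:330,240:410],(680,560),interpolation=2)[...,::-1])
E
```

```text
t 25.75 p [0.4491 0.0285 0.078 ] F [-1.1  0.2 10. ] w 0.137
[[0.001, 0.049, 0.999], [-0.0, 0.999, -0.049], [-1.0, 0.0, 0.001]] j [-0.16  0.77 -0.01  2.21  0.07  0.16 -0.28]
units [ 0.043 -0.004  0.01 ]
```

View pics/c7.png

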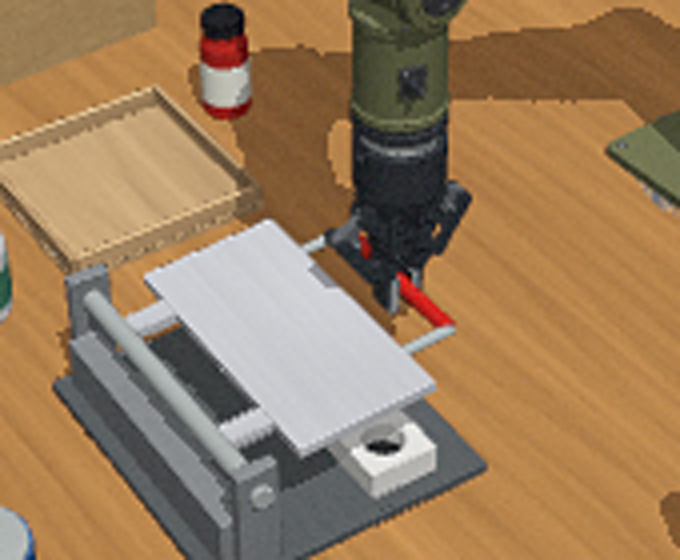

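The platen is nearly level with the red bar in the fingers. I press on to the stop and watch the force.

Call:
{"op": "send_rows", "data": {"xyz": [[0.06,0,0],[0.06,0,0],[0,0,0]], "angular": [[0,0,0],[0,0,0],[0,0,0]]}}

```text
t: 26.18
tool_pos: [0.449, 0.0285, 0.0747]
eef_rot: [0.018, 0.706, -0.017, 0.707]
contact_force: [-1.8, 0.2, 12.6]
grip_width: 0.14
```

Call:
{"op": "send_rows", "data": {"xyz": [[0.06,0,0],[0.04,0,0],[0,0,0],[0,0,0]], "angular": [[0,0,0],[0,0,0],[0,0,0],[0,0,0]]}}

```text
t: 26.68
tool_pos: [0.449, 0.0285, 0.0719]
eef_rot: [0.018, 0.706, -0.017, 0.707]
contact_force: [-0.8, -0.8, 13.1]
grip_width: 0.139
```

Call:
{"op": "send_rows", "data": {"xyz": [[0.06,0,0],[0.06,0,0],[0,0,0],[0,0,0]], "angular": [[0,0,0],[0,0,0],[0,0,0],[0,0,0]]}}

```text
t: 27.18
tool_pos: [0.449, 0.0286, 0.0686]
eef_rot: [0.018, 0.706, -0.017, 0.708]
contact_force: [-1.0, 0.3, 17.4]
grip_width: 0.142
```

Run:
```python
from h import *
for fn in('s5','s6'):
    if fn=='s6': p,d=save('side','s6')
    p=cv2.imread(f'pics/{fn}.png');d=np.load(f'pics/{fn}.npy');c=cloud('side',d)
    h=cv2.cvtColor(p,cv2.COLOR_BGR2HSV)
    m=((h[...,0]<5)|(h[...,0]>175))&(h[...,1]>200)&(h[...,2]>100);m[:245]=0;m[280:]=0;m[:,:325]=0;m[:,360:]=0
    v,u=np.nonzero(m);print('bar',len(u),u.mean(),v.mean(),np.median(c[m],0),'maxz',np.percentile(c[m][:,2],90))
    # platen plane
    q=c[255:290,290:330].reshape(-1,3);q=q[(q[:,2]>.08)&(q[:,2]<.13)];A=np.c_[q[:,:2],np.ones(len(q))];k=np.linalg.lstsq(A,q[:,2],rcond=None)[0];print('platen',len(q),k.round(4),'z at centre',k@[.56,.023,1])
o=observe();print(o['contact_force'],o['tool_pos'])
```

```text
bar 62 344.0483870967742 264.2258064516129 [0.45442983 0.06786376 0.10656414] maxz 0.1094302525809598
platen 1254 [-0.0415  0.0039  0.1253] z at centre 0.10213602257141757
bar 67 343.43283582089555 265.6865671641791 [0.45365474 0.06511404 0.09734418] maxz 0.10130398295936112
platen 1235 [0.0017 0.0028 0.0965] z at centre 0.09749844518927972
[-1.96464181  0.40819073 17.51154344] [0.448989   0.02854046 0.0685518 ]
```

The platen is now level (slope +0.002, which is 1.4 rad). I tighten the grip and start the slow return.

Call:
{"op": "send_rows", "data": {"xyz": [[0.03,0,0],[0,0,0],[0,0,0],[-0.03,0,0]], "angular": [[0,0,0],[0,0,0],[0,0,0],[0,0,0]], "newtons": 100}}

```text
t: 27.72
tool_pos: [0.449, 0.0285, 0.0688]
eef_rot: [0.018, 0.706, -0.017, 0.708]
contact_force: [-0.3, -0.3, 15.0]
grip_width: 0.132
```

Call:
{"op": "send_rows", "data": {"xyz": [[-0.25,0,0.0],[-0.25,0,0.01],[-0.25,0,0.02],[-0.25,0,0.03],[-0.25,0,0.04],[-0.25,0,0.05],[-0.24,0,0.06],[-0.24,0,0.06],[-0.24,0,0.07],[-0.24,0,0.08],[-0.23,0,0.09],[-0.23,0,0.1],[-0.23,0,0.11],[-0.22,0,0.11],[-0.22,0,0.12],[-0.22,0,0.13],[-0.21,0,0.14],[-0.21,0,0.14],[-0.2,0,0.15],[-0.2,0,0.16]], "angular": [[0,0,0],[0,0,0],[0,0,0],[0,0,0],[0,0,0],[0,0,0],[0,0,0],[0,0,0],[0,0,0],[0,0,0],[0,0,0],[0,0,0],[0,0,0],[0,0,0],[0,0,0],[0,0,0],[0,0,0],[0,0,0],[0,0,0],[0,0,0]]}}

```text
t: 30.22
tool_pos: [0.4968, 0.0262, 0.2062]
eef_rot: [0.017, 0.709, -0.017, 0.705]
contact_force: [-7.9, 2.4, 11.2]
grip_width: 0.131
```

```bash
python3 to.py .4994 .0261 .2056
python3 - <<'E'
from h import *
q=np.linspace(.7,0,21); a=1.4-q
f=.215*np.cos(a); z=.215*np.sin(a)
print(np.stack([-np.diff(z)/.03,-np.diff(f)/.03],1).round(2).tolist())
E
```

```text
t 30.23 p [0.4968 0.0262 0.2062] F [-7.9  2.4 11.2] w 0.131
[[-0.005, 0.049, 0.999], [-0.0, 0.999, -0.049], [-1.0, -0.0, -0.005]] j [-0.11  0.56 -0.05  1.97  0.04  0.61 -0.24]
units [0.018 0.    0.087]
[[-0.19, 0.16], [-0.18, 0.17], [-0.18, 0.18], [-0.17, 0.18], [-0.16, 0.19], [-0.16, 0.2], [-0.15, 0.2], [-0.14, 0.21], [-0.14, 0.21], [-0.13, 0.22], [-0.12, 0.22], [-0.11, 0.22], [-0.11, 0.23], [-0.1, 0.23], [-0.09, 0.23], [-0.08, 0.24], [-0.07, 0.24], [-0.06, 0.24], [-0.06, 0.24], [-0.05, 0.25]]
```

Call:
{"op": "send_rows", "data": {"xyz": [[-0.19,0,0.18],[-0.18,0,0.18],[-0.18,0,0.18],[-0.17,0,0.18],[-0.16,0,0.19],[-0.16,0,0.2],[-0.15,0,0.2],[-0.14,0,0.21],[-0.14,0,0.21],[-0.13,0,0.22],[-0.12,0,0.22],[-0.11,0,0.22],[-0.11,0,0.23],[-0.1,0,0.23],[-0.09,0,0.23],[-0.08,0,0.24],[-0.07,0,0.24],[-0.06,0,0.24],[-0.06,0,0.24],[-0.05,0,0.25]], "angular": [[0,0,0],[0,0,0],[0,0,0],[0,0,0],[0,0,0],[0,0,0],[0,0,0],[0,0,0],[0,0,0],[0,0,0],[0,0,0],[0,0,0],[0,0,0],[0,0,0],[0,0,0],[0,0,0],[0,0,0],[0,0,0],[0,0,0],[0,0,0]]}}

```text
t: 32.72
tool_pos: [0.6262, 0.0199, 0.2814]
eef_rot: [0.018, 0.708, -0.017, 0.706]
contact_force: [5.7, -0.9, -37.4]
grip_width: 0.128
```

Call:
{"op": "send_rows", "data": {"xyz": [[0,0,0.05],[0,0,0.05],[0,0,0],[0,0,0]], "angular": [[0,0,0],[0,0,0],[0,0,0],[0,0,0]]}}

```text
t: 33.22
tool_pos: [0.6285, 0.0197, 0.2807]
eef_rot: [0.017, 0.708, -0.017, 0.706]
contact_force: [-10.3, -0.3, 10.4]
grip_width: 0.133
```

```bash
python3 to.py .6272 .0199 .283
python3 - <<'E'
from h import *
p,d=save('side','s7')
for fn in('side0','s7'):
    p=cv2.imread(f'pics/{fn}.png');d=np.load(f'pics/{fn}.npy')
    h=cv2.cvtColor(p,cv2.COLOR_BGR2HSV);m=((h[...,0]<5)|(h[...,0]>175))&(h[...,1]>200)&(h[...,2]>100);m[:205]=0;m[250:]=0;m[:,:265]=0;m[:,:]&=True;m[:,308:]=0
    v,u=np.nonzero(m);print(fn,u.max(),v[u==u.max()],len(u))
    c=cloud('side',d)[255:285,270:295].reshape(-1,3);q=c[(c[:,2]>.12)&(c[:,2]<.25)&(c[:,0]>.6)];A=np.c_[q[:,1:],np.ones(len(q))];k=np.linalg.lstsq(A,q[:,0],rcond=None)[0];print(len(q),k.round(4))
E
```

```text
t 33.23 p [0.6285 0.0197 0.2807] F [-10.3  -0.3  10.4] w 0.133
[[-0.003, 0.049, 0.999], [-0.0, 0.999, -0.049], [-1.0, -0.0, -0.003]] j [-0.08  0.64 -0.04  1.49  0.03  1.01 -0.18]
units [-0.078  0.005 -0.044]
side0 301 [216 217 238] 184
532 [ 0.0547 -0.167   0.684 ]
s7 302 [239] 95
534 [ 0.0544 -0.1609  0.6834]
```

The platen angle matches the start within 0.006 rad, so the arm is at its stop. I release and lift off.

Call:
{"op": "send_rows", "data": {"xyz": [[0,0,-0.03],[0,0,0],[0,0,0],[0,0,0],[0,0,0],[-0.4,0,0],[-0.6,0,0],[-0.6,0,0],[-0.4,0,0],[0,0,0]], "angular": [[0,0,0],[0,0,0],[0,0,0],[0,0,0],[0,0,0],[0,0,0],[0,0,0],[0,0,0],[0,0,0],[0,0,0]], "jaw": 0.2, "newtons": 30}}

```text
t: 34.52
tool_pos: [0.6299, 0.0198, 0.3412]
eef_rot: [0.018, 0.706, -0.017, 0.708]
contact_force: [-0.9, 0.2, 0.3]
grip_width: 0.601
```

```bash
python3 to.py .523 -.0057 .34
python3 - <<'E'
from h import *
p,d=save('side','s8')
cv2.imwrite('pics/c8.png',cv2.resize(p[190:330,240:410],(680,560),interpolation=2)[...,::-1])
c=cloud('side',d)[255:285,270:295].reshape(-1,3);q=c[(c[:,2]>.12)&(c[:,2]<.25)&(c[:,0]>.6)];A=np.c_[q[:,1:],np.ones(len(q))];k=np.linalg.lstsq(A,q[:,0],rcond=None)[0];print(len(q),k.round(4))
E
```

```text
t 34.52 p [0.6299 0.0198 0.3412] F [-0.9  0.2  0.3] w 0.601
[[0.003, 0.049, 0.999], [0.0, 0.999, -0.049], [-1.0, 0.0, 0.003]] j [-0.08  0.59 -0.04  1.4   0.02  1.15 -0.17]
units [ 0.029 -1.024 -3.516]
534 [ 0.0544 -0.1644  0.6835]
```

View pics/c8.png

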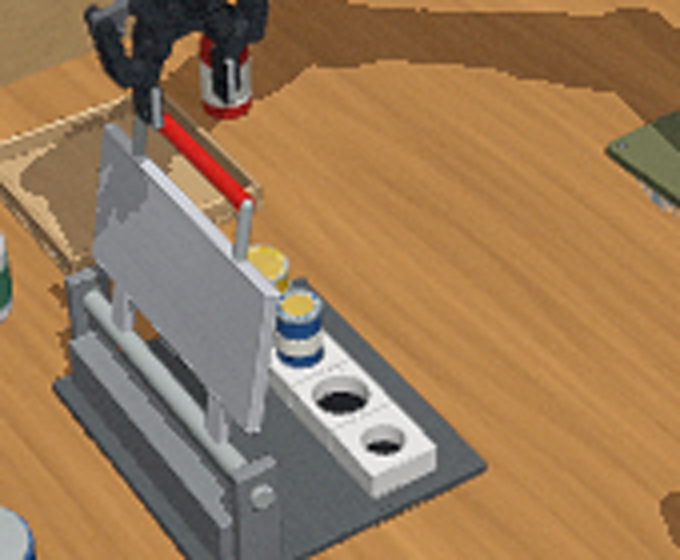

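Lids are in and the arm is up. Next is picking the yellow tin from socket50.

Call:
{"op": "send_rows", "data": {"xyz": [[0,-0.785,-0.878],[0,-0.785,-0.878],[0,-0.785,-0.878],[0,-0.785,-0.878],[0.9,0,0],[1,0,0],[1,0,0],[1,0,0],[1,0,0],[1,0,0],[1,0,0],[0,0,0]], "angular": [[0,0,0],[0,0,0],[0,0,0],[0,0,0],[0,0,0],[0,0,0],[0,0,0],[0,0,0],[0,0,0],[0,0,0],[0,0,0],[0,0,0]], "jaw": 0.6}}

```text
t: 36.08
tool_pos: [0.5172, -0.0689, 0.1308]
eef_rot: [0.017, 0.709, -0.017, 0.705]
contact_force: [0.3, 0.2, 0.8]
grip_width: 0.802
```

```bash
python3 to.py .5201 -.0691 .049
```

```text
t 36.08 p [ 0.5172 -0.0689  0.1308] F [0.3 0.2 0.8] w 0.802
[[-0.006, 0.049, 0.999], [0.0, 0.999, -0.049], [-1.0, 0.0, -0.006]] j [ 0.07  0.71 -0.04  1.97  0.05  0.47 -0.06]
units [ 2.725e+00 -2.000e-03  1.120e-01]
```

Call:
{"op": "send_rows", "data": {"xyz": [[0.8,0,0.05],[0.8,0,0],[0.8,0,0],[0.3,0,0],[0,0,0],[0,0,0]], "angular": [[0,0,0],[0,0,0],[0,0,0],[0,0,0],[0,0,0],[0,0,0]]}}

```text
t: 36.83
tool_pos: [0.5216, -0.0693, 0.0529]
eef_rot: [0.017, 0.706, -0.017, 0.708]
contact_force: [-0.2, -0.3, 0.0]
grip_width: 0.797
```

Call:
{"op": "send_rows", "data": {"xyz": [[0,0,0],[0,0,0],[0,0,0],[0,0,0],[0,0,0],[0,0,0]], "angular": [[0,0,0],[0,0,0],[0,0,0],[0,0,0],[0,0,0],[0,0,0]], "jaw": -1}}

```text
t: 37.58
tool_pos: [0.5208, -0.0692, 0.0528]
eef_rot: [0.017, 0.707, -0.017, 0.707]
contact_force: [-0.9, 0.6, 5.0]
grip_width: 0.579
```

Call:
{"op": "send_rows", "data": {"xyz": [[-0.4,0,0],[-0.5,0,0],[-0.7,0,0],[-0.7,0,0],[-0.7,0,0],[0,0,0]], "angular": [[0,0,0],[0,0,0],[0,0,0],[0,0,0],[0,0,0],[0,0,0]]}}

```text
t: 38.33
tool_pos: [0.5222, -0.0694, 0.1439]
eef_rot: [0.017, 0.705, -0.018, 0.708]
contact_force: [0.5, 0.2, -0.4]
grip_width: 0.578
```

```bash
python3 to.py .51 -.37 .13
```

```text
t 38.33 p [ 0.5222 -0.0694  0.1439] F [ 0.5  0.2 -0.4] w 0.578
[[0.004, 0.049, 0.999], [-0.0, 0.999, -0.049], [-1.0, -0.0, 0.004]] j [ 0.07  0.69 -0.04  1.95  0.05  0.49 -0.06]
units [  0.464 -10.027   0.088]
```

Call:
{"op": "send_rows", "data": {"xyz": [[0,-0.91,0.01],[0,-0.91,0.01],[0,-0.91,0.01],[0,-0.91,0.01],[0,-0.91,0.01],[0,-0.91,0.01],[0,-0.91,0.01],[0,-0.91,0.01],[0,-0.91,0.01],[0,-0.91,0.01],[0,-0.91,0.01],[0,0,0],[0.8,0,0],[0.8,0,0],[0.8,0,0],[0.6,0,0],[0.2,0,0],[0,0,0],[0,0,0]], "angular": [[0,0,0],[0,0,0],[0,0,0],[0,0,0],[0,0,0],[0,0,0],[0,0,0],[0,0,0],[0,0,0],[0,0,0],[0,0,0],[0,0,0],[0,0,0],[0,0,0],[0,0,0],[0,0,0],[0,0,0],[0,0,0],[0,0,0]]}}

```text
t: 40.7
tool_pos: [0.51, -0.3696, 0.0467]
eef_rot: [0.017, 0.706, -0.018, 0.707]
contact_force: [0.4, -0.3, -1.2]
grip_width: 0.573
```

```bash
python3 to.py .51 -.37 .043
```

```text
t 40.7 p [ 0.51   -0.3696  0.0467] F [ 0.4 -0.3 -1.2] w 0.573
[[0.001, 0.049, 0.999], [-0.001, 0.999, -0.049], [-1.0, -0.001, 0.001]] j [ 0.61  0.94 -0.1   1.67  0.15  0.53  0.37]
units [ 0.123 -0.012  0.001]
```

Call:
{"op": "send_rows", "data": {"xyz": [[0.07,0,0],[0.05,0,0],[0,0,0]], "angular": [[0,0,0],[0,0,0],[0,0,0]]}}

```text
t: 41.08
tool_pos: [0.5096, -0.3695, 0.0429]
eef_rot: [0.017, 0.707, -0.018, 0.707]
contact_force: [-0.4, 0.3, 3.7]
grip_width: 0.574
```

Call:
{"op": "send_rows", "data": {"xyz": [[0,0,0],[0,0,0],[0,0,0],[0,0,0],[-0.4,0,0],[-0.8,0,0],[-0.8,0,0],[-0.8,0,0],[-0.5,0,0],[0,0,0]], "angular": [[0,0,0],[0,0,0],[0,0,0],[0,0,0],[0,0,0],[0,0,0],[0,0,0],[0,0,0],[0,0,0],[0,0,0]], "jaw": 0.5}}

```text
t: 42.32
tool_pos: [0.5101, -0.3698, 0.1426]
eef_rot: [0.017, 0.706, -0.018, 0.708]
contact_force: [0.2, -0.9, 0.0]
grip_width: 0.751
```

```bash
python3 to.py .523 -.0057 .14
python3 - <<'E'
from h import *
p,d=save('side','s9')
h=cv2.cvtColor(p,cv2.COLOR_RGB2HSV);m=(h[...,0]>100)&(h[...,0]<125)&(h[...,1]>130);m[:235]=0;m[290:]=0;m[:,:295]=0;m[:,335:]=0
p0=cv2.imread('pics/s8.png');h0=cv2.cvtColor(p0,cv2.COLOR_BGR2HSV);m0=(h0[...,0]>100)&(h0[...,0]<125)&(h0[...,1]>130);m0[:235]=0;m0[290:]=0;m0[:,:295]=0;m0[:,335:]=0
for x in(m,m0): v,u=np.nonzero(x);print(len(u),u.mean(),v.mean())
cv2.imwrite('pics/c9.png',cv2.resize(p[170:330,220:390],(680,640-48),interpolation=2)[...,::-1])
E
```

```text
t 42.33 p [ 0.5101 -0.3698  0.1426] F [ 0.2 -0.9  0. ] w 0.751
[[0.002, 0.049, 0.999], [-0.001, 0.999, -0.049], [-1.0, -0.001, 0.002]] j [ 0.62  0.8  -0.12  1.63  0.13  0.71  0.39]
units [ 0.072 12.144 -0.169]
54 314.6666666666667 274.4259259259259
53 314.5660377358491 274.39622641509436
```

View pics/c9.png

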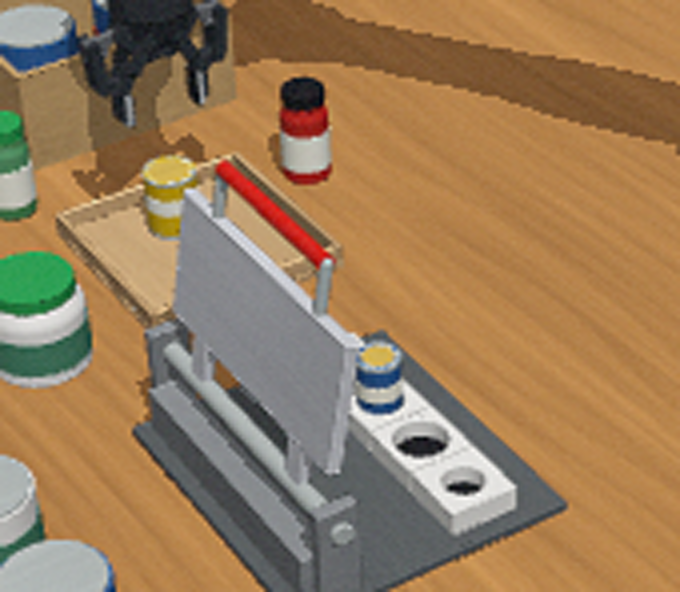

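The yellow tin stands in the tray and the blue tin is unmoved in its socket. I fetch the blue tin.

Call:
{"op": "send_rows", "data": {"xyz": [[0,0.93,-0.013],[0,0.93,-0.013],[0,0.93,-0.013],[0,0.93,-0.013],[0,0.93,-0.013],[0,0.93,-0.013],[0,0.93,-0.013],[0,0.93,-0.013],[0,0.93,-0.013],[0,0.93,-0.013],[0,0.93,-0.013],[0,0.93,-0.013],[0,0.98,-0.013],[0,0,0],[0.8,0,0],[0.8,0,0],[0.8,0,0],[0.6,0,0],[0,0,0],[0,0,0]], "angular": [[0,0,0],[0,0,0],[0,0,0],[0,0,0],[0,0,0],[0,0,0],[0,0,0],[0,0,0],[0,0,0],[0,0,0],[0,0,0],[0,0,0],[0,0,0],[0,0,0],[0,0,0],[0,0,0],[0,0,0],[0,0,0],[0,0,0],[0,0,0]]}}

```text
t: 44.88
tool_pos: [0.5223, -0.0061, 0.0515]
eef_rot: [0.018, 0.707, -0.018, 0.707]
contact_force: [0.6, 0.2, 0.6]
grip_width: 0.751
```

Call:
{"op": "send_rows", "data": {"xyz": [[0,0,0],[0,0,0],[0,0,0],[0,0,0],[0,0,0],[0,0,0]], "angular": [[0,0,0],[0,0,0],[0,0,0],[0,0,0],[0,0,0],[0,0,0]], "jaw": -1}}

```text
t: 45.62
tool_pos: [0.5226, -0.0055, 0.0521]
eef_rot: [0.017, 0.706, -0.017, 0.707]
contact_force: [-1.1, 0.3, 6.2]
grip_width: 0.435
```

Call:
{"op": "send_rows", "data": {"xyz": [[-0.4,0,0],[-0.5,0,0],[-0.7,0,0],[-0.7,0,0],[-0.7,0,0],[0,0,0]], "angular": [[0,0,0],[0,0,0],[0,0,0],[0,0,0],[0,0,0],[0,0,0]]}}

```text
t: 46.38
tool_pos: [0.5235, -0.0053, 0.1432]
eef_rot: [0.018, 0.705, -0.017, 0.708]
contact_force: [-0.4, -0.2, -1.8]
grip_width: 0.436
```

```bash
python3 to.py .51 -.285 .14
```

```text
t 46.38 p [ 0.5235 -0.0053  0.1432] F [-0.4 -0.2 -1.8] w 0.436
[[0.004, 0.049, 0.999], [0.0, 0.999, -0.049], [-1.0, 0.001, 0.004]] j [-0.06  0.69 -0.03  1.96  0.03  0.48 -0.16]
units [ 0.103 -9.335  0.012]
```

Call:
{"op": "send_rows", "data": {"xyz": [[0,-0.934,0],[0,-0.934,0],[0,-0.934,0],[0,-0.934,0],[0,-0.934,0],[0,-0.934,0],[0,-0.934,0],[0,-0.934,0],[0,-0.934,0],[0,-0.934,0],[0,0,0],[0.8,0,0],[0.8,0,0],[0.8,0,0],[0.6,0,0],[0.2,0,0],[0,0,0],[0.07,0,0],[0.05,0,0],[0,0,0]], "angular": [[0,0,0],[0,0,0],[0,0,0],[0,0,0],[0,0,0],[0,0,0],[0,0,0],[0,0,0],[0,0,0],[0,0,0],[0,0,0],[0,0,0],[0,0,0],[0,0,0],[0,0,0],[0,0,0],[0,0,0],[0,0,0],[0,0,0],[0,0,0]]}}

```text
t: 48.88
tool_pos: [0.5088, -0.2854, 0.0421]
eef_rot: [0.017, 0.707, -0.018, 0.707]
contact_force: [-0.4, -1.1, 1.3]
grip_width: 0.437
```

Call:
{"op": "send_rows", "data": {"xyz": [[0,0,0],[0,0,0],[0,0,0],[0,0,0],[-0.4,0,0],[-0.8,0,0],[-0.8,0,0],[-0.8,0,0],[-0.8,0,0],[-0.8,0,0],[-0.8,0,0],[0,0.8,-0.6],[0,0.8,-0.6],[0,0.8,-0.6],[0,0.8,-0.6],[0,0.8,0],[0,0,0],[0,0,0]], "angular": [[0,0,0],[0,0,0],[0,0,0],[0,0,0],[0,0,0],[0,0,0],[0,0,0],[0,0,0],[0,0,0],[0,0,0],[0,0,0],[0,0,0],[0,0,0],[0,0,0],[0,0,0],[0,0,0],[0,0,0],[0,0,0]], "jaw": 0.4}}

```text
t: 51.12
tool_pos: [0.4427, -0.1627, 0.1981]
eef_rot: [0.017, 0.707, -0.018, 0.707]
contact_force: [0.2, -0.6, -0.7]
grip_width: 0.701
```

```bash
python3 to.py
python3 - <<'E'
from h import *
p,d=save('side','s10');q,e=save('top','t10')
c=cloud('side',d)[255:285,270:295].reshape(-1,3);r=c[(c[:,2]>.12)&(c[:,2]<.25)&(c[:,0]>.6)];A=np.c_[r[:,1:],np.ones(len(r))];print('platen',np.linalg.lstsq(A,r[:,0],rcond=None)[0].round(4))
t=cloud('top',e);m=(t[...,2]>.05)&(t[...,2]<.12)&(abs(t[...,0]-.51)<.09)&(abs(t[...,1]+.33)<.09)
k,l,s,_=cv2.connectedComponentsWithStats(m.astype(np.uint8))
for i in range(1,k):
    if s[i,4]>25: z=t[l==i];tp=z[z[:,2]>np.percentile(z[:,2],97)-.006];print(s[i,4],((tp.min(0)+tp.max(0))/2).round(3))
b=cv2.resize(q[200:305,400:540],(400,300),interpolation=2);a=cv2.resize(p[170:290,220:380],(400,300),interpolation=2)
cv2.imwrite('pics/c10.png',np.hstack([a,b])[...,::-1])
E
```

```text
t 51.12 p [ 0.4427 -0.1627  0.1981] F [ 0.2 -0.6 -0.7] w 0.701
[[0.001, 0.05, 0.999], [-0.001, 0.999, -0.05], [-1.0, -0.001, 0.001]] j [ 0.32  0.55 -0.1   2.06  0.1   0.54  0.1 ]
platen [ 0.055  -0.1667  0.6839]
279 [ 0.508 -0.37   0.081]
```

View pics/c10.png

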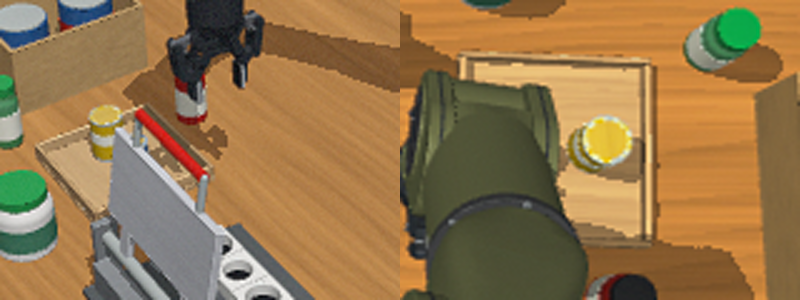

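The yellow tin is fine, but the arm hides the blue one. I move aside to see it.

Call:
{"op": "send_rows", "data": {"xyz": [[-0.6,0.9,0],[-0.6,0.9,0],[-0.6,0.9,0],[-0.6,0.9,0],[-0.6,0.9,0],[-0.6,0.9,0],[0,0.9,0],[0,0.9,0],[0,0,0]], "angular": [[0,0,0],[0,0,0],[0,0,0],[0,0,0],[0,0,0],[0,0,0],[0,0,0],[0,0,0],[0,0,0]]}}

```text
t: 52.35
tool_pos: [0.4534, 0.0553, 0.3057]
eef_rot: [0.017, 0.707, -0.016, 0.707]
contact_force: [0.3, -0.0, 0.4]
grip_width: 0.699
```

Run:
```python
from h import *
q,e=save('top','t11');t=cloud('top',e);m=(t[...,2]>.05)&(t[...,2]<.12)&(abs(t[...,0]-.51)<.09)&(abs(t[...,1]+.33)<.09)
k,l,s,_=cv2.connectedComponentsWithStats(m.astype(np.uint8))
for i in range(1,k):
    if s[i,4]>25: z=t[l==i];tp=z[z[:,2]>np.percentile(z[:,2],97)-.006];print(s[i,4],((tp.min(0)+tp.max(0))/2).round(3),np.percentile(z[:,2],97))
cv2.imwrite('pics/c11.png',cv2.resize(q[200:305,400:540],(600,450),interpolation=2)[...,::-1]);print(observe()['tool_pos'],observe()['contact_force'])
```

```text
282 [ 0.508 -0.371  0.081] 0.081966648466669
163 [ 0.507 -0.289  0.079] 0.0814179060010679
[0.45322542 0.0536158  0.30561065] [-0.08878853 -0.26603861  0.01745763]
```

View pics/c11.png

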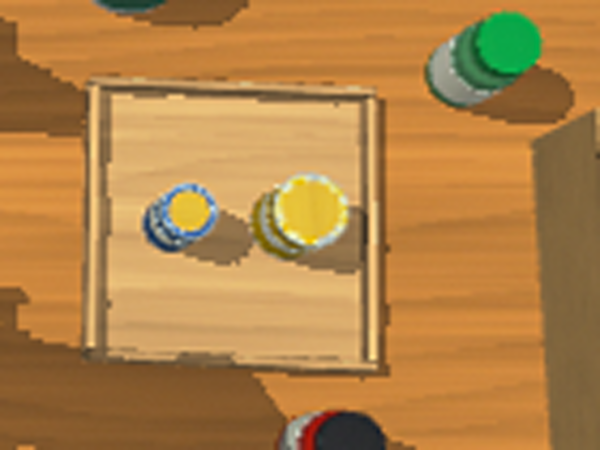

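```bash
python3 -c "
from station import *
print(finish_job())"
```

```text
the job is handed in; nothing more can be done
None
```

The job is done and handed in at about 52 s of the 210 s allowed. `finish_job` gives no verdict, so the outcome rests on my own checks.

**What I did:**
- Only two tins were present, the blue 38 mm and the yellow 50 mm. I seated each in its own socket, guided by force. Both needed a nudge of 2 to 5 mm after first touching the socket rim.
- I pulled the arm down until the platen was level and both lids went in together.
- I brought the arm back over about 5 s (roughly 0.3 rad/s) and let go only once it was against its stop.
- I then stood both tins on the tray floor.

**Last checks:**
- **Tins:** both stand upright in the tray, with centres at about (0.507, -0.289) for blue and (0.508, -0.371) for yellow.
- **Lids:** measured tops are at 81 to 82 mm. The same camera read 4 mm high on the open tins, so this fits lids pushed in about 7 mm.
- **Arm:** the platen slope was -0.167, the same as at the start, so it is fully up. That was read just before the final move aside.
- **Gripper:** it is clear of everything, with contact force near zero.

**What disagreed or went unchecked:**
- The two cameras differ by about 5 mm. I allowed for this when seating the tins.
- The bar slid about 6 mm in the fingers at the bottom of the stroke. I raised the grip from 60 to 100 N for the return.
- The wrist force reached 37 N as the arm met its upper stop, under the 120 N limit.
- I did not measure the other groceries again at the end. I saw nothing out of place in the crops I viewed.

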